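# Turn the menu leaf

### The job

A matchbox has been left on the right-hand cover of the open flip menu. First push it with a fingertip off the right side of the cover so that it lies flat on the counter, clear of the menu; then push the menu's half-raised leaf up and over its spine with a fingertip and press it down until it lies flat on the right-hand cover. Do not pick up the matchbox or pinch the leaf between the fingers, and leave the bell, the coasters, the stamp and the card pack where they are.

Things in the scene. Friction and masses are not known exactly. Their poses are not given: they have to be found in the camera images.
- menu: open flip menu fixed to the counter: two wooden covers, each 150 mm along the spine and 6 mm thick, reaching from 9 to 125 mm either side of the spine. Origin: middle of the spine, on the counter. x runs along the spine away from the robot, y across it to the left, z up. The ring binding between the covers stands 15 mm above the counter, within 10 mm of the spine line. Place and yaw vary.
- spine_mid (a point): middle of the hinge line, 8 mm above the menu's origin. Fixed round the menu: a tall drink dispenser in a low tray to its left and behind (x over 0.47 m, y 0.06 to 0.42 m), a standing sign close behind it (x about 0.6 m, y -0.13 to 0.05 m), a wall to its right (y = -0.48 m). The space in front is open.
- menu_leaf (a joint): hinge of the menu's one stiff leaf, about the spine line (the menu's x axis, 8 mm above the counter). 0 = flat on the left-hand cover, 1.57 = upright, 3.14 = flat on the right-hand cover (end stop). The hinge is stiff (0.1 N m of friction): the leaf stays at whatever angle it is left, so it does not fall by itself; 1 to 2 N at its free edge moves it. It starts half raised over the left-hand cover.
- leaf_tab (a point): middle of the outer edge of the thumb tab at the leaf's free edge, 122 mm from the hinge line. The leaf is a wooden frame 136 mm along the spine, reaching from 12 to 116 mm from the hinge line, 4 mm thick; the tab, 40 mm long, sticks out 6 mm further in the middle of the free edge. Inside the 10 mm wide frame each face has a white panel with sample tiles. About 100 g.
- matchbox: small loose closed matchbox, 37 x 56 x 16 mm (x, y, z), about 35 g, lying flat on the right-hand cover. Origin: centre of its underside. While it lies there the leaf cannot lie flat.
- service_bell: domed counter bell, 84 mm wide, 58 mm high, loose, on the left near the front edge; leave alone. Origin: centre of its underside.
- coaster_stack: round stack of cork coasters, 70 mm wide, 19 mm high, loose, behind the menu; leave alone. Origin: centre of its underside.
- rubber_stamp: rubber stamp with an upright handle, 26 x 38 x 70 mm, loose, behind the menu on the right; leave alone. Origin: centre of its underside.
- card_pack: banded pack of cards, 84 x 54 x 18 mm, loose, on the left near the front edge; leave alone. Origin: centre of its underside.
Not all that is in view belongs to the job. What is shaped like the matchbox but red or turquoise is not meant.

How it is judged:
On the way, in this order (a step that is already met when the one before it is completed fails the run):
1. the matchbox lies flat on the counter to the right of the menu (height (world z) of matchbox below 0.003 m and angle between matchbox's own z axis and vertical below 0.1 rad and y of matchbox in the frame of menu below -0.125 m), for 0.2 s.
2. the leaf lies flat on the right-hand cover (value of joint menu_leaf above 3.07 rad), for 0.2 s.
At the end, for the whole second after the job is handed in: the leaf is within 0.07 rad (about 8 mm at its free edge) of flat on the right-hand cover; the matchbox lies flat and still on the counter, to the right of the right-hand cover (all of step 1 and value of joint menu_leaf above 3.07 rad and height (world z) of matchbox above -0.01 m and linear speed of matchbox below 0.02 m/s); the robot touches nothing.
It fails at once if the matchbox is lifted (more than 2 cm off the counter) (height (world z) of matchbox above 0.02 m).
It fails at once if the leaf is pinched between the fingers (they press on both of its panels at once) (contact force between the fingers and menu_leaf_c5 above 1 N and contact force between the fingers and menu_leaf_c6 above 1 N).
It fails at once if the bell, the coasters, the stamp or the card pack is moved by more than 2 cm (distance of any of service_bell, coaster_stack, rubber_stamp, card_pack from where it was at the start of the episode above 0.02 m).
It also fails if it takes over 54 s, if anything falls off the work surface, if the arm or the gripper's body presses on something with over 40 N, if the wrist force passes 120 N, or if a joint passes its speed limit or range.

### The arm

A 6-joint arm with a two-finger parallel gripper is mounted at the origin on a cart in front of the work surface, level with it; the furniture and walls round the work are solid. World frame = base frame: x ahead of the robot, y to its left, z up, the work surface at z = 0. Lengths are in m, angles in rad, forces in N, time in s.
With the tool pointing down it reaches from about 0.3 to 0.75 m from the base axis. Payload 8.5 kg.
Tool frame: the origin (TCP) lies midway between the tips of the shut fingers; the grasp point (between the pads) lies 19 mm behind it; z points along the fingers, x is the direction in which the jaws open and shut, and the axes are right-handed (so a half turn about z gives the same grasp; the last joint's range is limited). The gripper opens to 88 mm and grips with 3 to 60 N. Pads are 18 mm wide; open, the fingers measure 123 mm over their backs; the gripper's body (75 mm by 187 mm) begins 45 mm behind the grasp point.
Start: joints at [0.928, 0.381, 1.297, -0, 1.464, -0.215], TCP at [0.228, 0.5, 0.239] pointing down, gripper open.
Joint ranges: [-3.11, 3.11], [-0.89, 2.33], [0.22, 2.48], [-1.42, 4.56], [0.17, 2.85], [-2.88, 2.88]. Speed limits (rad/s): [2.39, 2.39, 3.14, 3.14, 3.14, 3.14].

### API

Orientations are given as [roll, pitch, yaw] about the fixed x, y, z axes, in that order (R = Rz(yaw) Ry(pitch) Rx(roll)).
In Python, from cell import telemetry, eyes, finish_job gives the robot as it stands.
- The arm moves only by the tool play_rows, never from a script. Its argument "increments" is a list of rows, each a list of 7 numbers: the closure in counts, from 0 (fully open) to 255 (shut), then the shift along the tool's x, y, z as a fraction of full scale, then the turn, a rotation vector about the tool's x, y, z as a fraction of full scale. A call has 1 to 20 rows; each row shifts and turns the commanded pose from where the row before left it, along the tool's axes as they then stand; what a row does not reach is not made up. Full scale, the value 1, is 0.03 m for a shift and 0.1 rad for a turn. A row lasts 1/12 s, in which the tool goes at most 41.7 mm and 7.16 degrees, less where a joint would pass 70% of its speed; a pose out of reach is approached as far as the arm can. A call with a number of a shift or a turn outside -1 to 1 is refused whole. A call with a gripper value outside its range is refused whole. The fingers move at their own pace and stop on an object; "grip_force" is the grip in N (left out, the last holds). Time passes only in rows, so rows that do not move let the fingers close. It gives the time, the measured TCP pose, the force and the opening at its end, in the units of the state.
- telemetry.state(): the state, without advancing time (a new reading comes with each control period).
- eyes.read_camera(name): name is "scene" or "top" or "wrist"; returns a dict with "pixels" (400x640x3 uint8, red, green, blue), "range_z" (400x640 float32, m along the optical axis (not along the pixel's ray), 0 where there is no reading), "fx", "fy", "cx", "cy" (pixels), "R" (3x3) and "t" (3): a world point X has camera coordinates R X + t; the wrist camera has in their place "T_tool_cam" (4x4, takes a point from camera to tool coordinates, whose origin is the TCP and whose axes are the tool frame's). Camera axes: x right, y down, z forward; pixel columns grow to the right and rows downward; lengths in m; the calibration is good to about 2 mm. A picture is of the moment at which its call begins: read the wrist's pose just before it.
- finish_job(): hands the job in, once; it reports no verdict.
The state is a dict: "clock": time; "qpos": joint angles; "dq": joint speeds; "tau": joint torques, N m; "position": TCP position; "ee_rot": TCP orientation; "wrist_force": force on the tool from outside, world axes, zero at the start; "ft_torque": the same for the moment, N m; "opening": opening from 0.0 (shut) to 1.0 (fully open).
Only numpy, scipy, OpenCV 4.12 (cv2) and the standard library are available. Lean on these libraries where they do the work, as an engineer would, in place of code of your own. Each camera call takes 0.05 s, during which the arm holds its last target. There are 200 camera calls.

## Working session

There is one attempt and no reset: what is moved stays moved. The work goes in short steps, Python scripts to look and compute and a tool call to move; the robot and the scene stay as the last step left them, time stands still between calls to the robot, and variables do not carry over. Pictures are saved under pics/ and viewed, about 8 in all and at most 12, crops included, and the job is handed in when it is done.

Besides the shell and the picture viewer there is one more tool, called after ">>>" as name([rows], argument=value, ...), one row to a line, values as JSON. play_rows: Moves the arm, as the interface text tells. Its arguments: {"type":"object","properties":{"increments":{"type":"array","items":{"type":"array","items":{"type":"number"}}},"grip_force":{"type":"number"}},"required":["increments"]}

```bash
mkdir -p pics; ls
python3 - <<'E'
from cell import telemetry, eyes
import cv2,numpy as np
print(telemetry.state())
for n in("scene","top"):
    c=eyes.read_camera(n); np.savez(f"{n}0.npz",**c)
    cv2.imwrite(f"pics/{n}0.png",c["pixels"][:,:,::-1]); print(n,c["fx"],c["cx"],c["cy"],c["R"],c["t"])
E
```

```text
pics
{'clock': 0.0, 'qpos': array([ 9.27709434e-01,  3.81196310e-01,  1.29822467e+00,  1.87021806e-06,
        1.46359044e+00, -2.15289673e-01]), 'dq': array([-0.00020051,  0.00055295, -0.00078762, -0.00156242, -0.00150161,
        0.00084977]), 'tau': array([ 4.92185027e-04, -4.37926126e+01, -2.24555880e+01,  7.13653816e-02,
        3.52477888e-02, -1.12604375e-04]), 'position': array([0.22800999, 0.50021815, 0.23814977]), 'ee_rot': array([-3.14128775e+00,  1.38560995e-03,  1.14299912e+00]), 'wrist_force': array([-0.74072864, -0.26123047, -0.54093812]), 'ft_torque': array([0.03924597, 0.01653473, 0.02001667]), 'opening': 0.9945220903263906}
scene 367.140097670334 319.7660592706347 198.6592236579079 [[ 0.16716294 -0.98579482 -0.01628265]
 [-0.81349503 -0.12857749 -0.56718045]
 [ 0.55702997  0.1080574  -0.82343258]] [-0.11015427  0.46233954  0.84492304]
top 439.0110175750578 316.7754159030834 209.65822421816125 [[ 0.00431902 -0.9998821   0.01473538]
 [-0.99504087 -0.0057615  -0.09929996]
 [ 0.09937315 -0.01423343 -0.99494843]] [-0.02603831  0.54080111  1.16958231]
```

View pics/top0.png

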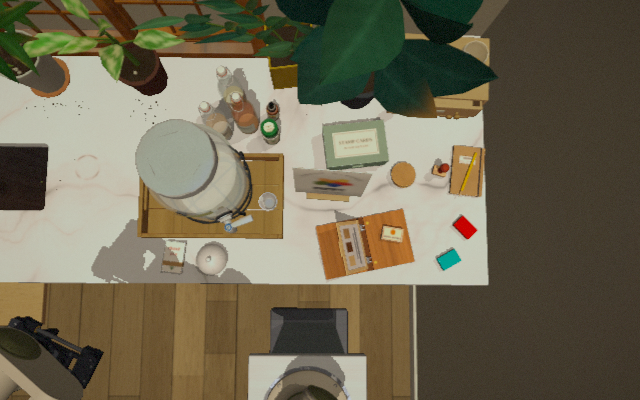

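View pics/scene0.png

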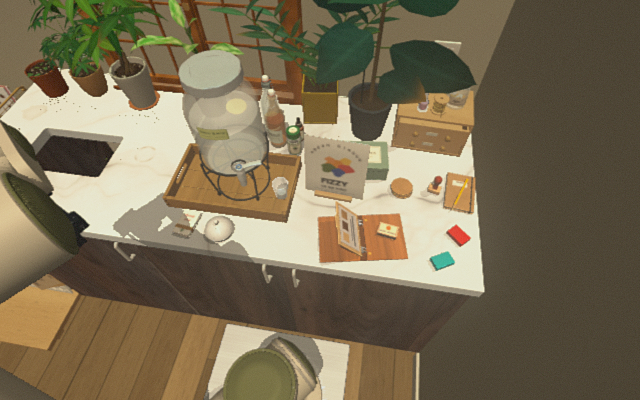

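The top view shows the menu around (365,244), with the half-raised leaf at (352,247). Three things are matchbox-shaped:
- the white/yellow one on the right cover, at (393,234)
- a red one at (465,227)
- a turquoise one at (448,259)

I choose the white/yellow one on the cover and will check it in a crop.

```bash
cat > h.py <<'E'
import numpy as np,cv2
def cast(c,uv,z):
    uv=np.atleast_2d(uv).astype(float); R,t=c["R"],c["t"]
    d=np.c_[(uv[:,0]-c["cx"])/c["fx"],(uv[:,1]-c["cy"])/c["fy"],np.ones(len(uv))]@R
    o=-R.T@t; return o+d*((z-o[2])/d[:,2])[:,None]
def cloud(c):
    v,u=np.mgrid[:400,:640]; Z=c["range_z"]
    P=np.stack([(u-c["cx"])/c["fx"]*Z,(v-c["cy"])/c["fy"]*Z,Z],-1)
    return (P-c["t"])@c["R"]
E
python3 - <<'E'
from h import *
c=dict(np.load("top0.npz")); im=c["pixels"][:,:,::-1].copy()
hsv=cv2.cvtColor(im,cv2.COLOR_BGR2HSV)
print([hsv[p[1],p[0]].tolist() for p in[(325,250),(405,255),(380,215),(393,234),(386,230),(420,260)]])
P=cloud(c)
roi=np.zeros((400,640),bool);roi[200:285,310:420]=1
m=(roi&(hsv[...,1]>110)&(hsv[...,0]<20)).astype(np.uint8)
m=cv2.morphologyEx(m,cv2.MORPH_OPEN,np.ones((3,3)))
cs=max(cv2.findContours(m,0,2)[0],key=cv2.contourArea)
w=cast(c,cs[:,0],0.006)[:,:2]
r=cv2.minAreaRect((w*1000).astype(np.float32)); print("rect mm",r,cv2.boxPoints(r))
Pr=P[roi]; print("heights on cover",[P[v,u].round(4).tolist() for u,v in[(325,250),(405,255),(393,234),(393,228),(350,245),(340,245),(365,240),(345,225),(353,268)]])
cv2.imwrite("pics/crop.png",cv2.resize(im[195:295,305:425],None,fx=6,fy=6,interpolation=2)[:600])
E
```

```text
[[14, 183, 148], [15, 192, 175], [14, 194, 164], [16, 169, 202], [30, 56, 199], [27, 24, 199]]
rect mm ((450.0465087890625, -155.5538330078125), (148.2510986328125, 247.59324645996094), 11.622118949890137) [[ 352.50113   -49.228382]
 [ 402.38028  -291.74536 ]
 [ 547.5919   -261.87927 ]
 [ 497.71274   -19.362305]]
heights on cover [[0.4317, -0.0469, 0.0009], [0.419, -0.267, 0.0065], [0.4761, -0.2328, 0.0162], [0.4925, -0.2326, 0.0185], [0.4445, -0.1098, 0.0697], [0.4437, -0.0814, 0.104], [0.4598, -0.1576, 0.0016], [0.4966, -0.0968, 0.0704], [0.385, -0.1173, 0.0712]]
```

View pics/crop.png

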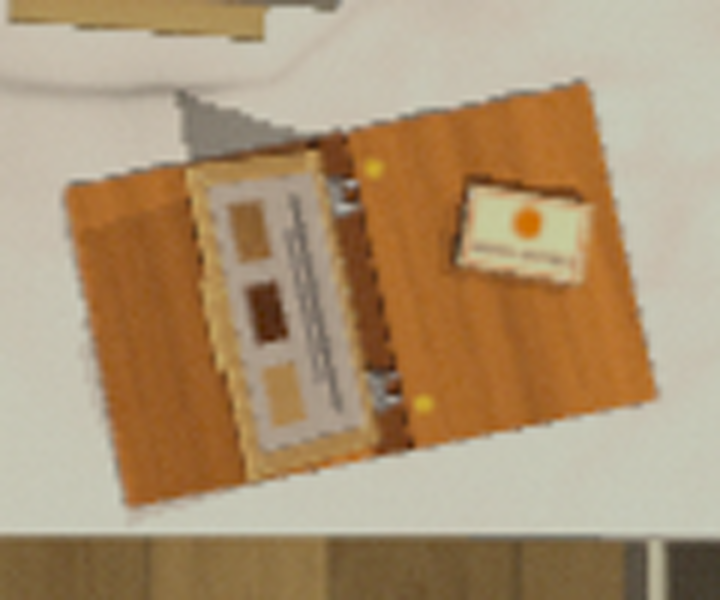

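The crop confirms the choice: the white/orange matchbox is on the right cover, centred at crop (526,233), with corners near (470,180), (592,205), (582,287) and (458,265). The cover rectangle measures 148 x 248 mm against 150 x 250 stated, so the menu fit is good.

```bash
cat >> h.py <<'E'
yaw=0.2028; O=np.array([.450,-.1556,0])
M=np.array([[np.cos(yaw),-np.sin(yaw),0],[np.sin(yaw),np.cos(yaw),0],[0,0,1]])
tom=lambda p:(np.asarray(p)-O)@M
tow=lambda p:O+np.asarray(p)@M.T
E
python3 - <<'E'
from h import *
c=dict(np.load("top0.npz"))
cr=lambda *p:np.array(p)/6+[305,195]
b=cast(c,cr((470,180),(592,205),(582,287),(458,265)),.022); m=tom(b)
print("box corners menu",m.round(4).tolist(),"ctr",m.mean(0).round(4),b.mean(0).round(4),"sides",np.linalg.norm(m-np.roll(m,-1,0),axis=1))
P=cloud(c);Q=tom(P.reshape(-1,3))
k=(abs(Q[:,0])<.065)&(Q[:,1]>-.01)&(Q[:,1]<.12)&(Q[:,2]>.03)&(Q[:,2]<.14); q=Q[k]
a=np.arctan2(q[:,2]-.008,q[:,1]);r=np.hypot(q[:,2]-.008,q[:,1]);print("leaf",len(q),np.percentile(a,[10,50,90]),r.max(), q[r.argmax()])
# tab corner via plane: crop pixels of tab edge and free edge
for n,uv in(("red",(465,227)),("turq",(448,259))): print(n,tom(cast(c,uv,.016)[0]).round(3))
for T in([0,-.03,.1],[0,.1,.08]): print(tow(T).round(4))
E
```

```text
box corners menu [[0.0392, -0.0591, 0.022], [0.0172, -0.1113, 0.022], [-0.0183, -0.0988, 0.022], [0.0025, -0.0455, 0.022]] ctr [ 0.0101 -0.0787  0.022 ] [ 0.4758 -0.2306  0.022 ] sides [0.05668778 0.03763753 0.05716822 0.03914018]
leaf 1003 [0.88338301 0.90610576 0.93921436] 0.1232397937186056 [-0.00358951  0.07655065  0.1045818 ]
red [-0.01  -0.28   0.016]
turq [-0.086 -0.214  0.016]
[ 0.456 -0.185  0.1  ]
[ 0.4299 -0.0576  0.08  ]
```

The leaf stands at about 0.91 rad with its tab at radius 0.123 m, and the box sides measure 57 x 38 mm; all match the given sizes. First I shut the gripper and turn the tool so its x lies along the menu's x, then move across.

>>> play_rows([
  [255, 0, 0, 0, 0, 0, 0.94],
  [255, 0, 0, 0, 0, 0, 0.94],
  [255, 0, 0, 0, 0, 0, 0.94],
  [255, 0, 0, 0, 0, 0, 0.94],
  [255, 0, 0, 0, 0, 0, 0.94],
  [255, 0, 0, 0, 0, 0, 0.94],
  [255, 0, 0, 0, 0, 0, 0.94],
  [255, 0, 0, 0, 0, 0, 0.94],
  [255, 0, 0, 0, 0, 0, 0.94],
  [255, 0, 0, 0, 0, 0, 0.94],
  [255, 0, 1, 0, 0, 0, 0],
  [255, 0, 1, 0, 0, 0, 0],
  [255, 0, 1, 0, 0, 0, 0],
  [255, 0, 1, 0, 0, 0, 0],
  [255, 0, 1, 0, 0, 0, 0],
  [255, 0, 1, 0, 0, 0, 0],
  [255, 0, 1, 0, 0, 0, 0],
  [255, 0, 1, 0, 0, 0, 0],
  [255, 0, 1, 0, 0, 0, 0],
  [255, 0, 1, 0, 0, 0, 0],
], grip_force=20)

```text
clock: 1.77
position: [0.2884, 0.2052, 0.2386]
ee_rot: [3.142, 0.0, 0.203]
wrist_force: [1.1, 1.0, 0.5]
opening: 0.008
```

>>> play_rows([
  [255, 0, 1, 0, 0, 0, 0],
  [255, 0, 1, 0, 0, 0, 0],
  [255, 0, 1, 0, 0, 0, 0],
  [255, 0, 1, 0, 0, 0, 0],
  [255, 0, 1, 0, 0, 0, 0],
  [255, 0, 1, 0, 0, 0, 0],
  [255, 0, 1, 0, 0, 0, 0],
  [255, 0.4, 1, 0, 0, 0, 0],
  [255, 0.4, 1, 0, 0, 0, 0],
  [255, 0.5, 1, 0, 0, 0, 0],
  [255, 0.5, 1, 0, 0, 0, 0],
  [255, 0.5, 1, 0, 0, 0, 0],
  [255, 0.5, 1, 0, 0, 0, 0],
  [255, 0.5, 0.7, 0, 0, 0, 0],
  [255, 0, 0, 1, 0, 0, 0],
  [255, 0, 0, 1, 0, 0, 0],
  [255, 0, 0, 1, 0, 0, 0],
  [255, 0, 0, 1, 0, 0, 0],
  [255, 0, 0, 1, 0, 0, 0],
  [255, 0, 0, 0, 0, 0, 0],
])

```text
clock: 3.43
position: [0.4662, -0.1746, 0.0843]
ee_rot: [-3.135, 0.007, 0.203]
wrist_force: [-0.1, -0.4, 0.3]
opening: 0.006
```

Run:
```python
from cell import telemetry, eyes
from h import *
s=telemetry.state();print(s["clock"],s["position"],tom(s["position"]),s["ee_rot"])
c=eyes.read_camera("scene"); cv2.imwrite("pics/s1.png",cv2.resize(c["pixels"][170:280,280:480,::-1],None,fx=4,fy=4,interpolation=2))
```

```text
3.4333 [ 0.46620872 -0.17462808  0.08425232] [ 0.01204405 -0.02190277  0.08425232] [-3.13478475  0.00664992  0.20279648]
```

View pics/s1.png

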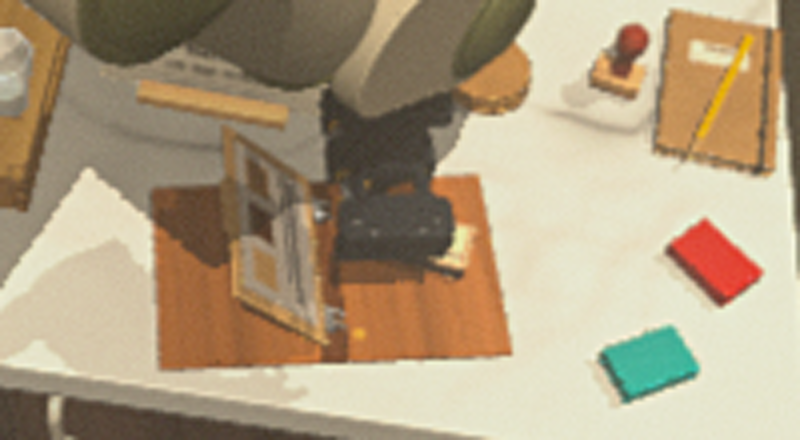

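The scene crop shows the fingers over the spine gap, between the leaf and the matchbox at (460,248). Next I descend.

>>> play_rows([
  [255, 0, 0.05, 0.8, 0, 0, 0],
  [255, 0, 0, 0.7, 0, 0, 0],
  [255, 0, 0, 0.5, 0, 0, 0],
  [255, 0, 0, 0.3, 0, 0, 0],
  [255, 0, 0, 0, 0, 0, 0],
  [255, 0, 0, 0, 0, 0, 0],
])

```text
clock: 3.98
position: [0.4694, -0.1779, 0.0209]
ee_rot: [3.14, -0.001, 0.203]
wrist_force: [0.1, -0.2, 0.2]
opening: 0.006
```

>>> play_rows([
  [255, 0, 0, 0.2, 0, 0, 0],
  [255, 0, 0, 0.15, 0, 0, 0],
  [255, 0, 0, 0, 0, 0, 0],
  [255, 0, 0.2, 0, 0, 0, 0],
  [255, 0, 0.2, 0, 0, 0, 0],
  [255, 0, 0.2, 0, 0, 0, 0],
  [255, 0, 0.2, 0, 0, 0, 0],
  [255, 0, 0.2, 0, 0, 0, 0],
  [255, 0, 0.2, 0, 0, 0, 0],
  [255, 0, 0.2, 0, 0, 0, 0],
  [255, 0, 0.2, 0, 0, 0, 0],
  [255, 0, 0, 0, 0, 0, 0],
])

```text
clock: 4.98
position: [0.4788, -0.2258, 0.0093]
ee_rot: [3.141, -0.001, 0.202]
wrist_force: [0.4, -0.3, 1.0]
opening: 0.004
```

Run:
```python
from cell import telemetry, eyes
from h import *
s=telemetry.state();print(s["clock"],s["position"],tom(s["position"]),s["wrist_force"])
c=eyes.read_camera("scene"); cv2.imwrite("pics/s2.png",cv2.resize(c["pixels"][170:280,280:480,::-1],None,fx=4,fy=4,interpolation=2))
```

```text
4.9833 [ 0.47880844 -0.2257591   0.00927597] [ 0.01408712 -0.07452368  0.00927597] [ 0.3655829  -0.31243525  1.02869824]
```

View pics/s2.png

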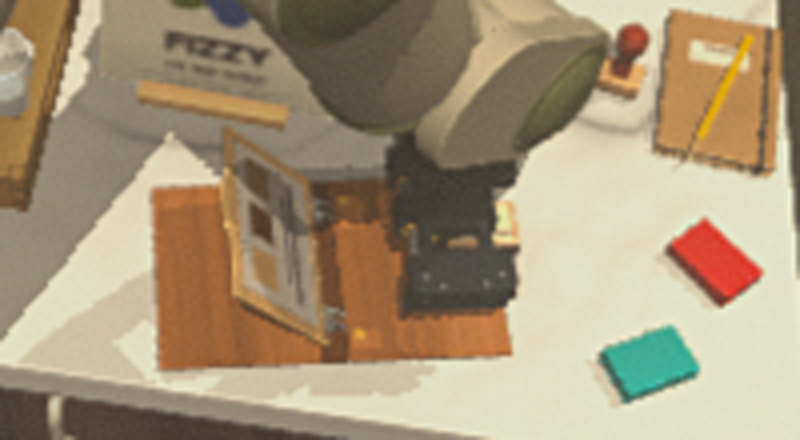

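The box at (507,225) has squared up and overhangs the right edge, so I keep pushing.

>>> play_rows([
  [255, 0, 0.2, 0, 0, 0, 0],
  [255, 0, 0.2, 0, 0, 0, 0],
  [255, 0, 0.2, 0, 0, 0, 0],
  [255, 0, 0.2, 0, 0, 0, 0],
  [255, 0, 0.2, 0, 0, 0, 0],
  [255, 0, 0.2, 0, 0, 0, 0],
  [255, 0, 0.2, 0, 0, 0, 0],
  [255, 0, 0.2, 0, 0, 0, 0],
  [255, 0, 0.2, 0, 0, 0, 0],
  [255, 0, 0.2, 0, 0, 0, 0],
  [255, 0, 0.2, 0, 0, 0, 0],
  [255, 0, 0, 0, 0, 0, 0],
  [255, 0, -0.3, -0.3, 0, 0, 0],
  [255, 0, 0, -0.8, 0, 0, 0],
  [255, 0, 0, -1, 0, 0, 0],
  [255, 0, 0, -1, 0, 0, 0],
  [255, 0, 0, -1, 0, 0, 0],
  [255, 0, 0, -1, 0, 0, 0],
  [255, 0, 0, -1, 0, 0, 0],
  [255, 0, 0, 0, 0, 0, 0],
])

```text
clock: 6.7
position: [0.4912, -0.2804, 0.1986]
ee_rot: [3.134, -0.006, 0.204]
wrist_force: [-0.1, 0.4, 0.2]
opening: 0.004
```

Run:
```python
from cell import telemetry, eyes
from h import *
s=telemetry.state();print(s["clock"],s["position"],tom(s["position"]),s["wrist_force"])
c=eyes.read_camera("scene"); np.savez("s3.npz",**c);cv2.imwrite("pics/s3.png",cv2.resize(c["pixels"][170:280,280:480,::-1],None,fx=4,fy=4,interpolation=2))
```

```text
6.7 [ 0.49119887 -0.28042764  0.19864451] [ 0.01521268 -0.13056746  0.19864451] [-0.07103703  0.35120463  0.23860856]
```

View pics/s3.png

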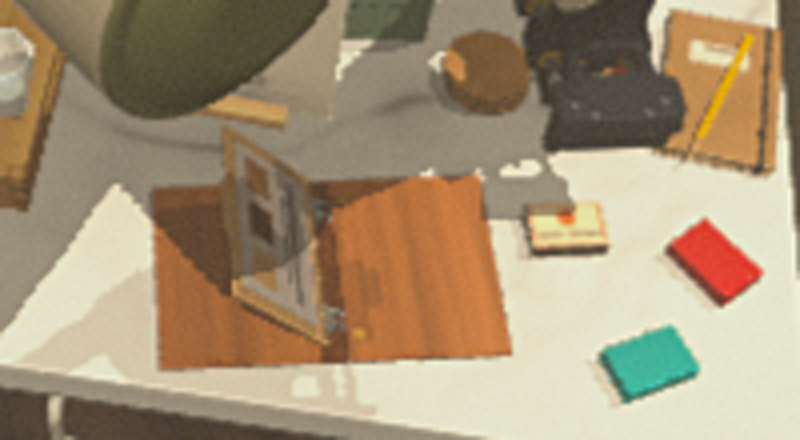

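The matchbox lies flat on the counter at crop (567,228), clear of the cover. Now I check its position by depth and cross over the leaf to its left side.

Run:
```python
from h import *
c=dict(np.load("s3.npz")); Q=tom(cloud(c).reshape(-1,3)).reshape(400,640,3)
r=lambda u,v:(280+u/4,170+v/4)
print(tom(cast(c,[r(527,207),r(604,203),r(607,240),r(531,245)],.016)).round(4).tolist())
for u,v in((540,215),(595,212),(598,232),(540,235),(620,260)):
    a,b=r(u,v);print(Q[round(b),round(a)].round(4))
```

```text
[[0.0398, -0.1562, 0.016], [0.0407, -0.2136, 0.016], [0.0094, -0.2093, 0.016], [0.0077, -0.1534, 0.016]]
[ 0.0288 -0.1629  0.021 ]
[ 0.031  -0.2048  0.02  ]
[ 0.0144 -0.2045  0.0194]
[ 0.0129 -0.1603  0.0195]
[-0.0009 -0.2197  0.0037]
```

>>> play_rows([
  [255, -0.1, -0.9, 0, 0, 0, 0],
  [255, -0.1, -0.9, 0, 0, 0, 0],
  [255, -0.1, -0.9, 0, 0, 0, 0],
  [255, -0.1, -0.9, 0, 0, 0, 0],
  [255, -0.1, -0.9, 0, 0, 0, 0],
  [255, 0, -0.9, 0, 0, 0, 0],
  [255, 0, -0.9, 0, 0, 0, 0],
  [255, 0, -0.9, 0, 0, 0, 0],
  [255, 0, -0.9, 0, 0, 0, 0],
  [255, 0, 0, 0, 0, 0, 0],
  [255, 0, 0, 0, 0, 0, 0],
])

```text
clock: 7.67
position: [0.4253, -0.0441, 0.1917]
ee_rot: [-3.141, 0.001, 0.205]
wrist_force: [0.2, -0.4, -0.6]
opening: 0.005
```

The box is flat: its top is about 16 mm above the local counter reading and its near end is at menu y = -0.153. Next I lower the finger to the left of the leaf.

>>> play_rows([
  [255, 0, 0, 0.8, 0, 0, 0],
  [255, 0, 0, 0.8, 0, 0, 0],
  [255, 0, 0, 0.8, 0, 0, 0],
  [255, 0, 0, 0.8, 0, 0, 0],
  [255, 0, 0, 0.4, 0, 0, 0],
  [255, 0, 0, 0, 0, 0, 0],
  [255, 0, 0, 0, 0, 0, 0],
  [255, 0, 0.3, 0, 0, 0, 0],
  [255, 0, 0.3, 0, 0, 0, 0],
  [255, 0, 0.3, 0, 0, 0, 0],
  [255, 0, 0.3, 0, 0, 0, 0],
  [255, 0, 0.3, 0, 0, 0, 0],
  [255, 0, 0.3, 0, 0, 0, 0],
  [255, 0, 0.3, 0, 0, 0, 0],
  [255, 0, 0, 0, 0, 0, 0],
])

```text
clock: 8.92
position: [0.4395, -0.1089, 0.0843]
ee_rot: [3.141, -0.001, 0.202]
wrist_force: [0.5, -0.5, -0.3]
opening: 0.006
```

Run:
```python
from cell import telemetry, eyes
from h import *
s=telemetry.state();print(s["clock"],s["position"],tom(s["position"]),s["wrist_force"])
c=eyes.read_camera("scene"); cv2.imwrite("pics/s4.png",cv2.resize(c["pixels"][170:280,280:480,::-1],None,fx=4,fy=4,interpolation=2))
```

```text
8.9167 [ 0.43953836 -0.10890624  0.08426455] [-0.00084253  0.04784395  0.08426455] [ 0.48265561 -0.45540078 -0.25700874]
```

View pics/s4.png

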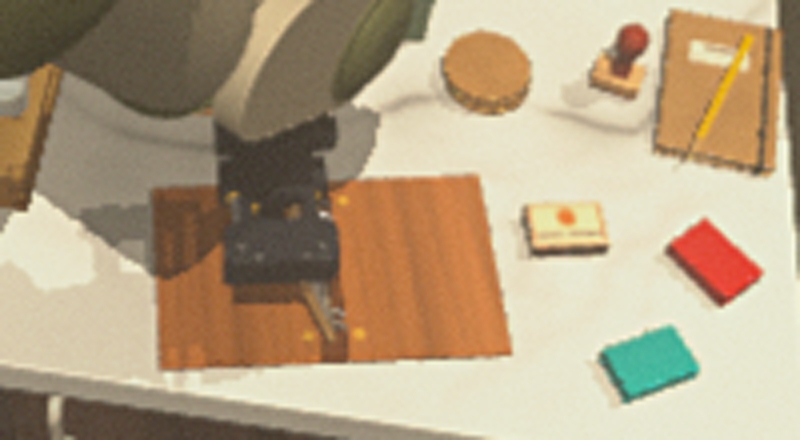

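The leaf is rising under the fingertip, its near edge around (318,305). I continue over the top and into the arc.

>>> play_rows([
  [255, 0, 0.4, 0, 0, 0, 0],
  [255, 0, 0.4, 0, 0, 0, 0],
  [255, 0, 0.4, 0, 0, 0, 0],
  [255, 0, 0.4, 0, 0, 0, 0],
  [255, 0, 0.4, 0, 0, 0, 0],
  [255, 0, 0.4, 0, 0, 0, 0],
  [255, 0, 0.4, 0, 0, 0, 0],
  [255, 0, 0.4, 0, 0, 0, 0],
  [255, 0, 0.25, 0, 0, 0, 0],
  [255, 0, 0.22, 0.2, 0, 0, 0],
  [255, 0, 0.21, 0.22, 0, 0, 0],
  [255, 0, 0.17, 0.23, 0, 0, 0],
  [255, 0, 0.16, 0.24, 0, 0, 0],
  [255, 0, 0.12, 0.26, 0, 0, 0],
  [255, 0, 0.11, 0.27, 0, 0, 0],
  [255, 0, 0, 0, 0, 0, 0],
])

```text
clock: 10.3
position: [0.4653, -0.2375, 0.0399]
ee_rot: [-3.14, 0.002, 0.203]
wrist_force: [-0.8, 0.3, -0.0]
opening: 0.006
```

Run:
```python
from cell import telemetry, eyes
from h import *
s=telemetry.state();print(s["clock"],s["position"],tom(s["position"]),s["wrist_force"])
c=eyes.read_camera("scene"); cv2.imwrite("pics/s5.png",cv2.resize(c["pixels"][170:280,280:480,::-1],None,fx=4,fy=4,interpolation=2))
```

```text
10.3 [ 0.46531389 -0.23747759  0.03985721] [-0.00149114 -0.08328404  0.03985721] [-0.80118284  0.29107999 -0.03858706]
```

View pics/s5.png

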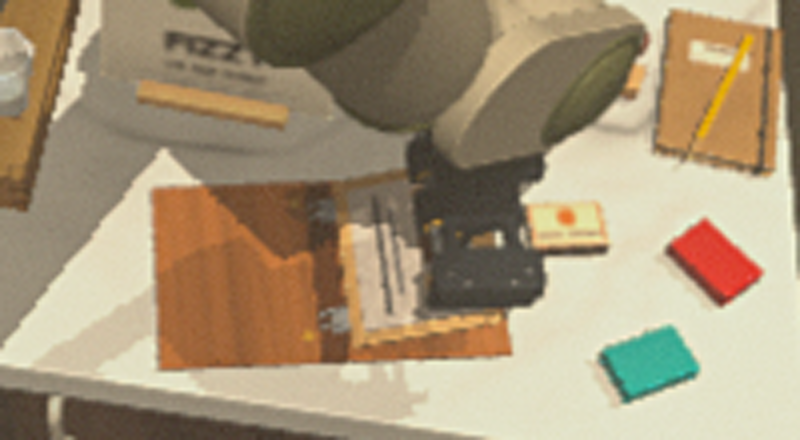

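The leaf is past upright and leaning well over the right cover, with its near edge at (430,325). I press it on down.

>>> play_rows([
  [255, 0, 0.07, 0.25, 0, 0, 0],
  [255, 0, 0.06, 0.25, 0, 0, 0],
  [255, 0, 0.03, 0.25, 0, 0, 0],
  [255, 0, 0.02, 0.2, 0, 0, 0],
  [255, 0, 0, 0.1, 0, 0, 0],
  [255, 0, 0, 0, 0, 0, 0],
  [255, 0, 0, 0, 0, 0, 0],
])

```text
clock: 10.93
position: [0.4668, -0.2428, 0.0104]
ee_rot: [3.142, 0.0, 0.203]
wrist_force: [-2.1, -0.2, 5.5]
opening: 0.008
```

>>> play_rows([
  [255, 0, 0, 0.05, 0, 0, 0],
  [255, 0, 0, 0.05, 0, 0, 0],
  [255, 0, 0, 0, 0, 0, 0],
  [255, 0, 0, 0, 0, 0, 0],
  [255, 0, 0, 0, 0, 0, 0],
  [255, 0, 0, 0, 0, 0, 0],
])

```text
clock: 11.43
position: [0.4669, -0.2428, 0.0099]
ee_rot: [3.14, -0.001, 0.203]
wrist_force: [-9.6, 5.4, 34.7]
opening: -0.0
```

The force rose to 35 N while z moved only 0.5 mm, so the leaf is hard against its stop. I lift straight up and check.

>>> play_rows([
  [255, 0, 0, -0.2, 0, 0, 0],
  [255, 0, 0, -0.4, 0, 0, 0],
  [255, 0, 0, -0.8, 0, 0, 0],
  [255, 0, 0, -1, 0, 0, 0],
  [255, 0, 0, -1, 0, 0, 0],
  [255, 0, 0, -1, 0, 0, 0],
  [255, 0, 0, -1, 0, 0, 0],
  [255, 0, -1, -1, 0, 0, 0],
  [255, -0.8, -1, 0, 0, 0, 0],
  [255, -0.8, -1, 0, 0, 0, 0],
  [255, -0.8, -1, 0, 0, 0, 0],
  [255, -0.8, -1, 0, 0, 0, 0],
  [255, -0.5, -1, 0, 0, 0, 0],
  [255, 0, -1, 0, 0, 0, 0],
  [255, 0, -1, 0, 0, 0, 0],
  [255, 0, -1, 0, 0, 0, 0],
  [255, 0, -1, 0, 0, 0, 0],
  [255, 0, 0, 0, 0, 0, 0],
])

```text
clock: 12.93
position: [0.2959, 0.0317, 0.1984]
ee_rot: [-3.14, 0.0, 0.208]
wrist_force: [-0.6, -0.4, -0.3]
opening: 0.002
```

Run:
```python
from cell import telemetry, eyes
from h import *
s=telemetry.state();print(s["clock"],s["position"],s["wrist_force"])
c=eyes.read_camera("scene"); np.savez("s6.npz",**c);cv2.imwrite("pics/s6.png",cv2.resize(c["pixels"][170:280,280:480,::-1],None,fx=4,fy=4,interpolation=2))
for n in("scene","top"):
    c=eyes.read_camera(n)
    Q=tom(cloud(c).reshape(-1,3)); f=lambda y0,y1:np.median(Q[(abs(Q[:,0])<.06)&(Q[:,1]>y0)&(Q[:,1]<y1)&(abs(Q[:,2])<.15)][:,2])
    print(n,"z left cover",f(.05,.12),"leaf inner",f(-.05,-.02),"leaf outer",f(-.115,-.09))
```

```text
12.9333 [0.29586927 0.03171189 0.19839013] [-0.63163804 -0.3969296  -0.29632145]
scene z left cover 0.007997796334097362 leaf inner 0.012129675736977761 leaf outer 0.012143314170412306
top z left cover 0.005009086824319485 leaf inner 0.008891773231324684 leaf outer 0.00897289538105964
```

View pics/s6.png

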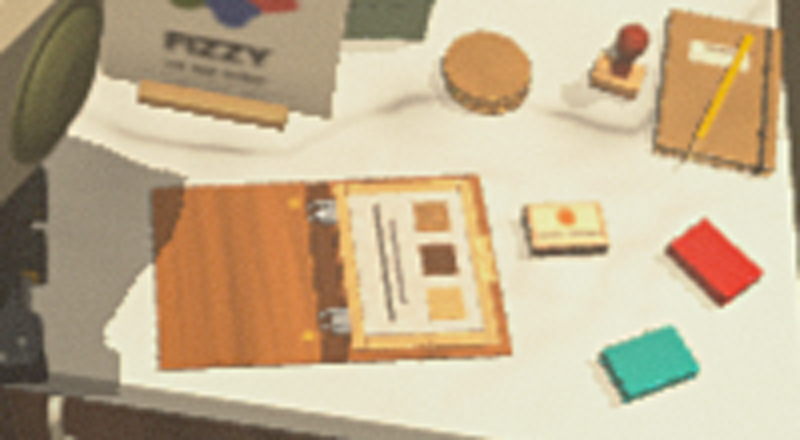

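The leaf lies flat on the right cover: its inner and outer heights match in both cameras, 4 mm above the left cover, which is the leaf's thickness. The matchbox at (567,228) is flat and clear, the coasters and stamp look unmoved, and the arm is free.

```bash
python3 -c "
from cell import finish_job
print(finish_job())"
```

```text
the job is handed in; nothing more can be done
None
```

I pushed the matchbox off the right side of the cover with the shut fingertips. I then pushed the leaf up over the spine and pressed it flat on the right-hand cover. The job was handed in at about 13 s of the 54 s allowed.

Last checks:
- **Leaf:** it lies flat, with its inner and outer heights within 0.1 mm of each other in both cameras and about 4 mm above the left cover, which is the leaf's thickness. It met the end stop at about 35 N on the wrist, under the 120 N limit.
- **Matchbox:** it lies flat on the counter, with its near end at menu y ≈ -0.153 m, clear of the menu.
- **Left alone:** the coasters and the stamp look unmoved in the last picture. I did not look at the bell and card pack again after the first pictures; the arm only passed well above that area, at z ≈ 0.2 m.
- **Robot:** it is clear of everything, with wrist force near zero.

No check failed. The only disagreement was that the two cameras' absolute heights differ by about 3 mm, so I compared heights within each camera.

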